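Empty the saw's catch pan into the right compartment

TASK

The catch pan under the saw's outfeed chute holds three freshly cut hexagonal blanks. Draw it out by its spout until its handle is well clear of the chute, let it stand there, then take it by the handle and tip all three blanks into the compartment of the divided tray that already holds a blank of the same kind, spilling none and leaving the other parts and tools where they are. Then stand the empty pan flat on the bench again and let go of it.

Things in the scene. Friction and masses are not known exactly. Their poses are not given: they have to be found in the camera images.
- saw: Green cut-off saw with a sloping sheet-metal outfeed chute (100 mm wide, sides 35 mm high), fixed. Origin on the bench straight below the chute's lower end; its x axis points from there back under the chute towards the saw. The chute's floor rises from 95 mm above the bench there, at 23 degrees, to 260 mm at x 390 mm; what lies under it is out of reach from above.
- chute_tip (a point): Middle of the chute floor's lower end, 95 mm above the bench; axes as the saw's.
- pan: Loose steel hand-scoop-like pan, 200 mm long, 0.28 kg (0.5 with blanks). Origin on the underside, mid-floor; spout to its -x, handle to +x, z up. Floor x -62.5 (open mouth) to +62.5 mm (rear wall); sheet 2.5 mm, walls 38 mm high. 92 mm wide at the rear, tapering to the spout (x -7.5 to -62.5 mm: parallel, 70 mm outside, 65 inside). Starts with its origin 30 to 45 mm in front of the chute's end.
- pan_grip (a point): Middle of the pan's black handle, at pan x +105 mm, 25 mm above the pan's underside; hidden under the chute at first. The handle is a flat-sided bar along the pan's x from +62.5 to +137.5 mm, 16 mm wide, 26 mm high (12 to 38 mm above the underside).
- pan_lip (a point): Middle of the pan's pouring edge, at x -62.5 mm, on the upper face of the floor. The edge is open and has no lip: blanks begin to slide towards it when the pan is tipped about 13 to 19 degrees.
- blank1: One of the three loose blanks in the pan: bored bright hexagonal bar, 60 mm long, 24 mm across flats, 75 g. Origin at its centre, x along its length. Lies along the pan, at its +y side.
- blank2: As blank1; lies along the pan at its -y side.
- blank3: As blank1; lies crosswise in the spout, about 22 mm ahead of the pan's origin.
- tray: Open plywood tray, fixed, 220 mm (its x) by 325 mm (its y), 64 mm high, walls, dividers and floor 6 mm thick. Origin at the centre of its underside. Divided 2 by 3 into compartments of about 101 x 100 mm, with centres at x -53.5 or +53.5 mm and y -106.3, 0 or +106.3 mm. Five of them hold one part each, in any order; one is empty.
- hexmate: The blank already in the tray, the same as blank1 (origin at its centre, x along its length); it marks the compartment wanted. It lies on the compartment's floor.
- bush: Round flanged bush standing in another compartment, 48 mm across, 46 mm high. Origin under its centre.
- block: Rectangular steel block lying in another compartment, 62 x 34 x 30 mm. Origin under its centre.
- flange: Round hubbed flange lying in another compartment, 74 mm across, 26 mm high. Origin under its centre.
- strap: Flat slotted clamp strap lying in another compartment, 80 x 30 x 14 mm. Origin under its centre.
- arbor: Steel tool holder standing on the bench, 62 mm across, 112 mm high; leave it. Origin under its centre.
- wrench: Wrench lying on the bench, 190 mm long; leave it.
- file: Flat file with a wooden handle lying on the bench, 270 mm long, along its x; leave it.
Mind the look-alikes: they are no part of the job. Leave any blue or purple look-alike of the pan alone.

How it is judged:
By the outcome, as a careful person would: the job done as asked, in the order asked, and still so for the second after the job is handed in, with the robot touching nothing.
It also fails if it takes over 72 s, if anything falls off the work surface, if the arm or the gripper's body presses on something with over 40 N, if the wrist force passes 120 N, or if a joint passes its speed limit or range.

ROBOT

A 6-joint arm with a two-finger parallel gripper is mounted at the origin on the work surface. World frame = base frame: x ahead of the robot, y to its left, z up, the work surface at z = 0. Lengths are in m, angles in rad, forces in N, time in s.
With the tool pointing down it reaches from about 0.25 to 0.8 m from the base axis. Payload 8.5 kg.
Tool frame: the origin (TCP) lies midway between the tips of the shut fingers; the grasp point (between the pads) lies 19 mm behind it; z points along the fingers, y is the direction in which the jaws open and shut (so a half turn about z gives the same grasp; the last joint's range is limited). The gripper opens to 85 mm and grips with 20 to 120 N. Pads are 22 mm wide; open, the fingers measure 114 mm over their backs; the gripper's body (76 mm by 85 mm) begins 54 mm behind the grasp point. The pads swing forward as they close: fully open they stand 13 mm farther back than shut.
Start: joints at [-1.348, 0.238, -0.013, 1.319, 0, 1.571], TCP at [0.116, -0.512, 0.231] pointing down, gripper open.
Joint ranges: [-2.66, 2.66], [-1.03, 1.9], [-1.14, 1.46], [-1.82, 2.27], [-1.45, 1.34], [-3.14, 3.14]. Speed limits (rad/s): [2.22, 2.22, 2.79, 3.14, 3.14, 3.14].

INTERFACE

Orientations are given as a rotation vector (axis times angle).
In Python, from cell import sense, read_camera, job_done gives the robot as it stands.
- The arm moves only by the shell command python3 -m pendant 'ROWS' [OPENING] [FORCE]. ROWS is JSON, a list of rows, each an object with "delta_pos": the shift along the tool's x, y, z in mm, a list of three; "rotation": the turn, a rotation vector about the tool's x, y, z in rad, a list of three. In form: [{"delta_pos": [dx, dy, dz], "rotation": [rx, ry, rz]}, ...]. A call has 1 to 8 rows; each row is the pose to reach, as a shift and turn from the pose measured when the call began, along the tool's axes at that moment; what a row does not reach only later rows make up. A row lasts 1/8 s, in which the tool goes at most 62.5 mm and 10.7 degrees, less where a joint would pass 70% of its speed; a pose out of reach is approached as far as the arm can. A call with a gripper value outside its range is refused whole. OPENING is the closure, from 0 (fully open) to 1 (shut), set as the call begins (- or left out, the last holds). The fingers move at their own pace and stop on an object; FORCE is the grip in N (left out, the last holds). Time passes only in rows, so rows that repeat a pose let the fingers close. It gives the time, the measured TCP pose, the force and the opening at its end, in the units of the state.
- sense(): the state, without advancing time (a new reading comes with each control period).
- read_camera(name): name is "scene" or "side" or "wrist"; returns a dict with "image" (420x560x3 uint8, red, green, blue), "fx", "fy", "cx", "cy" (pixels), "R" (3x3) and "t" (3): a world point X has camera coordinates R X + t. Camera axes: x right, y down, z forward; pixel columns grow to the right and rows downward; lengths in m; the calibration is good to about 2 mm. The wrist camera is an equidistant fisheye: a pixel r from the principal point sees the ray r / f radians off the axis. A picture is of the moment at which its call begins. There is no depth.
- job_done(): hands the job in, once; it reports no verdict.
The state is a dict: "clock": time; "qpos": joint angles; "qvel": joint speeds; "joint_efforts": joint torques, N m; "ee_pos": TCP position; "orientation": TCP orientation; "force": force on the tool from outside, world axes, zero at the start; "ft_torque": the same for the moment, N m; "width": opening from 0.0 (shut) to 1.0 (fully open).
Only numpy, scipy, OpenCV 4.12 (cv2) and the standard library are available. Lean on these libraries where they do the work, as an engineer would, in place of code of your own. Each camera call takes 0.05 s, during which the arm holds its last target. There are 200 camera calls.

## Working session

There is one attempt and no reset: what is moved stays moved. The work goes in short steps, Python scripts to look and compute and a shell command to move; the robot and the scene stay as the last step left them, time stands still between calls to the robot, and variables do not carry over. Pictures are saved under pics/ and viewed, about 8 in all and at most 12, crops included, and the job is handed in when it is done.

```bash
mkdir -p pics; ls
python3 - <<'E'
from cell import sense, read_camera
import cv2, pickle
d={}
for n in ("scene","side","wrist"):
    c=read_camera(n); d[n]=c; cv2.imwrite(f"pics/{n}0.png",c["image"][:,:,::-1])
    print(n,c["fx"],c["fy"],c["cx"],c["cy"],c["R"],c["t"])
pickle.dump(d,open("cams0.pkl","wb"))
print(sense())
a=cv2.resize(d["scene"]["image"][:,:,::-1],(800,600));cv2.imwrite("pics/sceneL.png",a)
a=cv2.resize(d["side"]["image"][:,:,::-1],(800,600));cv2.imwrite("pics/sideL.png",a)
E
```

```text
pics
scene 422.2829424870914 422.2829424870914 277.3821238136497 212.31245552610287 [[ 0.83340373  0.55264913 -0.0041427 ]
 [ 0.30161043 -0.46108901 -0.83452266]
 [-0.46310838  0.69424482 -0.55095804]] [-0.480418   -0.04075785  1.25226994]
side 471.46934120845333 471.46934120845333 283.7187071718047 206.77336452015314 [[-0.77387442 -0.63310523 -0.01720892]
 [-0.38016676  0.48608483 -0.7868893 ]
 [ 0.50654872 -0.60241125 -0.61685418]] [0.44357412 0.20430715 1.11572665]
wrist 325.19226210127806 325.19226210127806 276.0696177697091 210.43940139985244 [[ 2.21987262e-01 -9.75049377e-01 -6.06213840e-04]
 [-9.22336476e-01 -2.10187810e-01  3.24216762e-01]
 [-3.16254770e-01 -7.14128580e-02 -9.45982624e-01]] [-0.52522582 -0.04289916  0.37998681]
{'clock': 0.15, 'qpos': array([-1.34800376e+00,  2.38637644e-01, -1.40565151e-02,  1.31922448e+00,
       -2.80254571e-05,  1.57082032e+00]), 'qvel': array([ 0.00104722, -0.00105736,  0.00106746, -0.0007124 ,  0.00171596,
       -0.00033025]), 'joint_efforts': array([-1.36061764e-03, -5.39075732e+01,  3.46598554e+01,  1.43953075e-02,
        2.12089401e-05, -2.73605693e-06]), 'ee_pos': array([ 0.11591979, -0.51170528,  0.23082971]), 'orientation': array([-3.12101941e+00, -3.49077339e-01,  2.39663632e-04]), 'force': array([-0.3111618 ,  0.20546467,  1.22200683]), 'ft_torque': array([-0.02430355, -0.03486511,  0.04377166]), 'width': 1.0028513255975102}
```

View pics/sceneL.png

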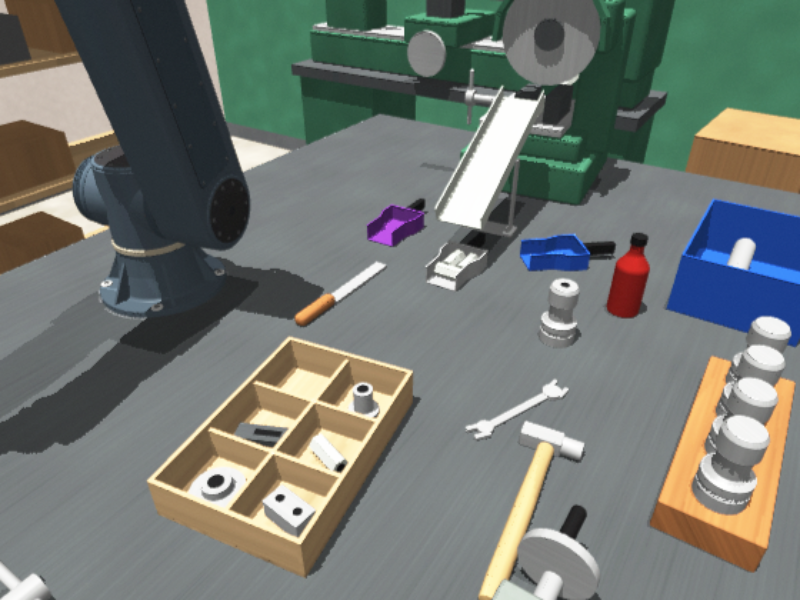

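View pics/sideL.png

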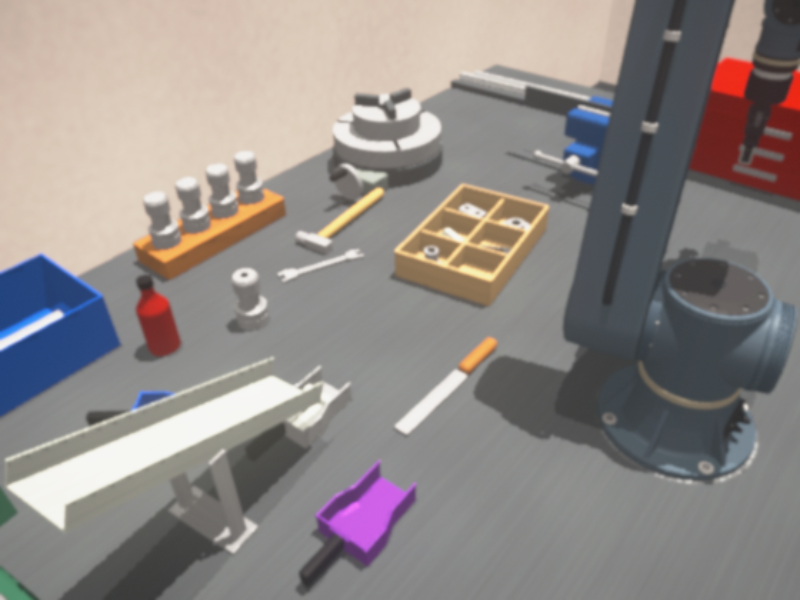

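The scene view shows the grey pan at (455,262), with purple (395,225) and blue (555,252) look-alikes. The hexmate candidates are the bar at (328,452) and the block at (290,510). Next I'll enlarge the pan and the tray.

```bash
cat > h.py <<'E'
import numpy as np, cv2, pickle
from scipy.spatial.transform import Rotation as Ro
def ray(c,u,v):
    x=np.array([(u-c["cx"])/c["fx"],(v-c["cy"])/c["fy"],1.])
    R=np.array(c["R"]);o=-R.T@np.array(c["t"]);return o,R.T@x
def fray(c,u,v):
    p=np.array([u-c["cx"],v-c["cy"]])/c["fx"];r=np.hypot(*p)
    x=np.array([*(p/r*np.sin(r)),np.cos(r)]) if r>1e-9 else np.array([0,0,1.])
    R=np.array(c["R"]);return -R.T@np.array(c["t"]),R.T@x
def onz(od,z):
    o,d=od;return o+d*(z-o[2])/d[2]
def proj(c,X):
    p=np.array(c["R"])@X+c["t"];return np.array([c["fx"]*p[0]/p[2]+c["cx"],c["fy"]*p[1]/p[2]+c["cy"]])
def fproj(c,X):
    p=np.array(c["R"])@X+c["t"];s=np.hypot(p[0],p[1]);a=np.arctan2(s,p[2]);return np.array([c["cx"],c["cy"]])+c["fx"]*a*p[:2]/s
def crop(im,x0,y0,w,h,k):
    return cv2.resize(im[y0:y0+h,x0:x0+w,::-1],None,fx=k,fy=k,interpolation=cv2.INTER_CUBIC)
E
python3 - <<'E'
from h import *
d=pickle.load(open("cams0.pkl","rb"))
im=d["scene"]["image"]
a=crop(im,285,130,100,80,4); b=crop(im,100,230,200,170,2)
e=crop(d["side"]["image"],160,230,100,85,4); f=crop(d["side"]["image"],270,120,120,96,3.333)
rows=lambda p,q: np.hstack([cv2.copyMakeBorder(x,0,340-x.shape[0],0,400-x.shape[1],cv2.BORDER_CONSTANT) if 0 else cv2.copyMakeBorder(x[:300,:400],0,300-min(300,x.shape[0]),0,400-min(400,x.shape[1]),cv2.BORDER_CONSTANT) for x in (p,q)])
cv2.imwrite("pics/c1.png",np.vstack([rows(a,b),rows(e,f)]))
E
```

```text
(no output)
```

View pics/c1.png

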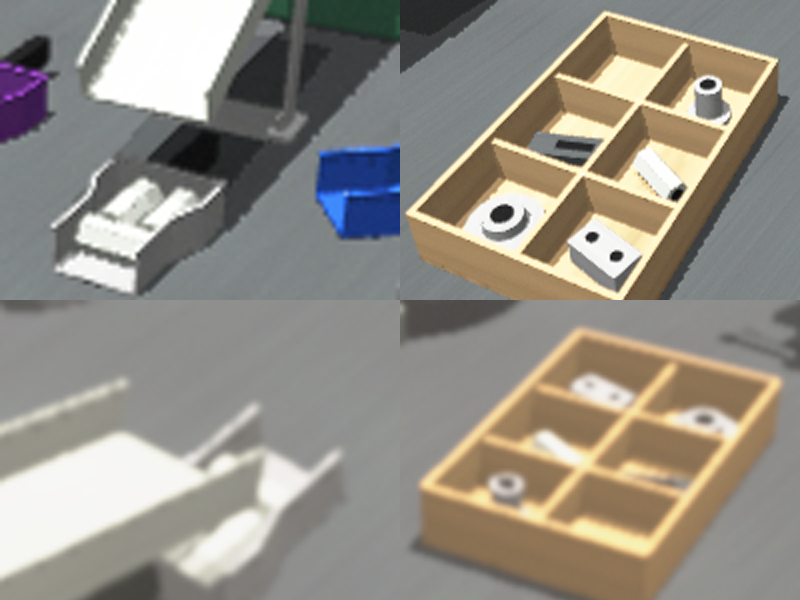

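The bored hex bar in the middle compartment (crop 660,172) is the hexmate, since it matches the blanks. The block has two cross holes and isn't hexagonal. The grey pan under the chute (crop 140,220) is the one holding the blanks. Now I'll work out positions.

Run:
```python
from h import *
np.set_printoptions(precision=4,suppress=True)
d=pickle.load(open("cams0.pkl","rb"));s=d["scene"];e=d["side"]
def P(c,x0,y0,k,ox,oy,pts,z,l):
    for u,v in pts: print(l,onz(ray(c,x0+(u-ox)/k,y0+(v-oy)/k),z)[:2])
P(s,100,230,2,400,0,[(605,12),(777,60),(408,213)],.064,"tray s")
P(e,270,120,3.333,400,300,[(580,328),(780,380),(422,486),(648,552)],.064,"tray e")
P(s,100,230,2,400,0,[(640,155),(677,188)],.03,"hexmate")
P(s,285,130,4,0,0,[(55,270),(138,291)],.0,"mouth bottom s")
P(s,285,130,4,0,0,[(55,228),(143,246),(110,162),(227,183)],.038,"mouth top s / rear")
P(e,160,230,4,0,300,[(258,406),(338,455)],.038,"mouth top e")
P(s,285,130,4,0,0,[(82,98),(210,124)],.095,"chute tip s")
P(s,285,130,4,0,0,[(185,160)],.01,"")
P(e,160,230,4,0,300,[(125,380),(262,452)],.13,"chute side tips e")
for n,uv in dict(file0=(385,265),file1=(300,322)).items(): print(n,onz(ray(s,uv[0]*.7,uv[1]*.7),.01)[:2])
for n,uv in dict(arbor=(557,343),wr=(478,432),wr1=(560,388)).items(): print(n,onz(ray(s,uv[0]*.7,uv[1]*.7),.0)[:2])
print("purple",[onz(ray(s,u*.7,v*.7),.0)[:2] for u,v in [(368,240),(398,245),(423,222)]])
```

```text
tray s [ 0.4057 -0.0591]
tray s [ 0.6204 -0.0223]
tray s [ 0.4606 -0.3764]
tray e [ 0.6746 -0.3451]
tray e [ 0.4591 -0.3786]
tray e [ 0.618 -0.023]
tray e [ 0.4049 -0.0644]
hexmate [ 0.5631 -0.1874]
hexmate [ 0.6204 -0.2009]
mouth bottom s [0.4519 0.3025]
mouth bottom s [0.5176 0.3105]
mouth top s / rear [0.453  0.2989]
mouth top s / rear [0.519  0.3113]
mouth top s / rear [0.4358 0.4101]
mouth top s / rear [0.5272 0.429 ]
mouth top e [0.5171 0.3003]
mouth top e [0.449  0.3004]
chute tip s [0.4184 0.3931]
chute tip s [0.5194 0.4066]
 [0.4599 0.4935]
chute side tips e [0.5165 0.394 ]
chute side tips e [0.416  0.3863]
file0 [0.3488 0.2997]
file1 [0.3368 0.0387]
arbor [0.7543 0.2513]
wr [ 0.7364 -0.0214]
wr1 [0.8025 0.139 ]
purple [array([0.239 , 0.3892]), array([0.3115, 0.4068]), array([0.2967, 0.5414])]
```

```bash
cat >> h.py <<'E'
def plan(pos,xdir=None,Rt=None,st=None):
    """shift (mm) and turn (rad) in the tool frame now, to reach TCP pos with tool z down and tool x along xdir"""
    from cell import sense
    s=st or sense();R0=Ro.from_rotvec(s["orientation"]).as_matrix()
    if Rt is None:
        x=np.array([*xdir,0.]);x/=np.linalg.norm(x);z=np.array([0,0,-1.]);Rt=np.c_[x,np.cross(z,x),z]
    return np.round(R0.T@(np.array(pos)-s["ee_pos"])*1000,1),np.round(Ro.from_matrix(R0.T@Rt).as_rotvec(),3)
E
python3 - <<'E'
from h import *
from cell import sense
np.set_printoptions(precision=4,suppress=True)
s=sense();R=Ro.from_rotvec(s["orientation"]).as_matrix();print(R)
w=pickle.load(open("cams0.pkl","rb"))["wrist"];print("cam in tool",R.T@(-w["R"].T@w["t"]-s["ee_pos"]),R.T@w["R"].T)
for x in ((-.12,.993),(.12,-.993)):print(plan((.45,-.08,.231),x),plan((.483,.325,.16),x))
E
```

```text
[[ 0.9753  0.2209 -0.0003]
 [ 0.2209 -0.9753  0.0011]
 [-0.     -0.0011 -1.    ]]
cam in tool [ 0.0832  0.0005 -0.1422] [[ 0.0011 -0.946  -0.3242]
 [ 1.      0.0009  0.0008]
 [-0.0005 -0.3242  0.946 ]]
(array([ 421.2, -347.2,    0.2]), array([-0.001, -0.001, -1.468])) (array([ 542.9, -734.9,   71.6]), array([-0.001, -0.001, -1.468]))
(array([ 421.2, -347.2,    0.2]), array([-0.001,  0.001,  1.673])) (array([ 542.9, -734.9,   71.6]), array([-0.001,  0.001,  1.673]))
```

```bash
python3 -m pendant '[{"delta_pos":[47,-40,0],"rotation":[0,0,-0.175]},{"delta_pos":[95,-80,0],"rotation":[0,0,-0.35]},{"delta_pos":[142,-120,0],"rotation":[0,0,-0.525]},{"delta_pos":[190,-160,0],"rotation":[0,0,-0.7]},{"delta_pos":[237,-200,0],"rotation":[0,0,-0.875]},{"delta_pos":[285,-240,0],"rotation":[0,0,-1.05]},{"delta_pos":[332,-280,0],"rotation":[0,0,-1.225]},{"delta_pos":[380,-320,0],"rotation":[0,0,-1.4]}]' 0; python3 -c "
from h import *;from cell import sense
print(sense()['qpos'],plan((.483,.325,.16),(.12,-.993)))"
```

```text
clock: 1.15
ee_pos: [0.4167, -0.1138, 0.2313]
orientation: [-2.156, -2.284, -0.001]
force: [1.1, -0.4, 0.8]
width: 1.006
[-2.67120578e-01  7.87532290e-02 -2.09973342e-01  1.28211174e+00
  8.18745394e-04  1.24579583e+00] (array([434.1,  91.6,  71.6]), array([-1.000e-03, -0.000e+00,  3.079e+00]))
```

```bash
python3 -m pendant '[{"delta_pos":[30,12,0],"rotation":[0,0,-0.175]},{"delta_pos":[80,25,0],"rotation":[0,0,-0.35]},{"delta_pos":[130,40,0],"rotation":[0,0,-0.525]},{"delta_pos":[180,52,0],"rotation":[0,0,-0.7]},{"delta_pos":[230,65,0],"rotation":[0,0,-0.875]},{"delta_pos":[280,75,0],"rotation":[0,0,-1.05]},{"delta_pos":[330,85,0],"rotation":[0,0,-1.225]},{"delta_pos":[370,92,0],"rotation":[0,0,-1.4]}]'; python3 -c "
from h import *;from cell import sense
print(sense()['qpos'],plan((.483,.325,.16),(.12,-.993)))"
```

```text
clock: 2.15
ee_pos: [0.4871, 0.2629, 0.2312]
orientation: [-0.167, -3.137, -0.001]
force: [0.9, -0.3, -1.0]
width: 1.003
[4.94636493e-01 2.87274366e-01 5.41066267e-02 1.33744687e+00
 6.29968840e-04 6.00931361e-01] (array([10.6, 61.2, 71.3]), array([ 1.000e-03,  0.000e+00, -1.797e+00]))
```

```bash
python3 -m pendant '[{"delta_pos":[0,5,0],"rotation":[0,0,-0.18]},{"delta_pos":[0,10,0],"rotation":[0,0,-0.36]},{"delta_pos":[2,15,0],"rotation":[0,0,-0.54]},{"delta_pos":[4,20,0],"rotation":[0,0,-0.72]},{"delta_pos":[6,25,5],"rotation":[0,0,-0.9]},{"delta_pos":[8,30,10],"rotation":[0,0,-1.08]},{"delta_pos":[8,35,15],"rotation":[0,0,-1.26]},{"delta_pos":[9,40,20],"rotation":[0,0,-1.44]}]'; python3 -m pendant '[{"delta_pos":[0,0,10],"rotation":[0,0,-0.17]},{"delta_pos":[0,0,20],"rotation":[0,0,-0.35]},{"delta_pos":[0,0,20],"rotation":[0,0,-0.35]}]'
python3 - <<'E'
from h import *;from cell import sense,read_camera
print(sense()['qpos'],plan((.483,.325,.16),(.12,-.993)))
c=read_camera("wrist");pickle.dump(c,open("w1.pkl","wb"));cv2.imwrite("pics/w1.png",cv2.resize(c["image"][:,:,::-1],(800,600)))
E
```

```text
clock: 3.15
ee_pos: [0.4822, 0.3038, 0.2108]
orientation: [1.95, -2.463, -0.001]
force: [0.4, -0.1, -0.0]
width: 1.0
clock: 3.52
ee_pos: [0.4817, 0.3035, 0.1899]
orientation: [2.347, -2.086, -0.002]
force: [1.2, -0.1, 0.7]
width: 0.997
[ 5.61838798e-01  3.31640010e-01  1.18958600e-02  1.25335772e+00
  6.32549030e-04 -1.12661300e+00] (array([-21.2,  -3.9,  29.9]), array([ 0.002, -0.   , -0.003]))
```

View pics/w1.png

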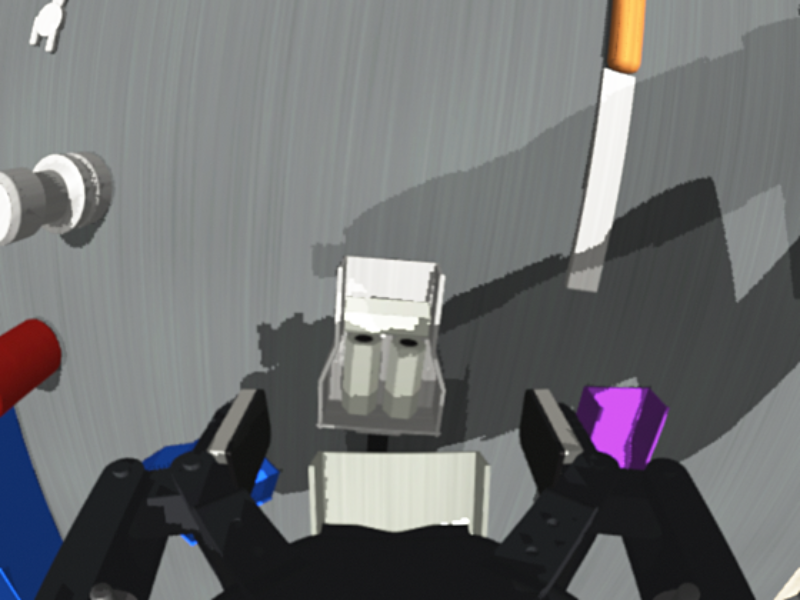

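The view shows the pan with three blanks: mouth edge at (345,257)–(438,264), rear wall top at (319,428)–(440,435), chute lip at y≈455.

Run:
```python
from h import *
np.set_printoptions(precision=4,suppress=True)
c=pickle.load(open("w1.pkl","rb"))
f=lambda u,v,z:onz(fray(c,u*.7,v*.7),z)[:2]
L,R=f(346,257,.0),f(438,264,.0);A,B=f(319,428,.038),f(442,435,.038);W1,W2=f(336,268,.038),f(445,278,.038);C,D=f(312,453,.095),f(487,453,.095)
print("floor",L,R,"tops",W1,W2,"rear",A,B,"chute",C,D)
m=(L+R)/2;r=(A+B)/2;print(m,(W1+W2)/2,r,"axis deg",np.degrees(np.arctan2(*(r-m)[::-1])),"lip deg",np.degrees(np.arctan2(*(L-R)[::-1])),np.degrees(np.arctan2(*(A-B)[::-1])),np.linalg.norm(L-R),np.linalg.norm(r-m))
```

```text
floor [0.5169 0.3031] [0.4488 0.3004] tops [0.5199 0.3017] [0.4476 0.3   ] rear [0.5242 0.4292] [0.4296 0.424 ] chute [0.5217 0.4092] [0.4098 0.3963]
[0.4828 0.3017] [0.4837 0.3008] [0.4769 0.4266] axis deg 92.69919146092597 lip deg 2.2787613298974256 3.1136234994900183 0.06814561242111708 0.12502499644229925
```

```bash
python3 -c "
from h import *
print(plan((.482,.3215,-.003),(.047,-.999)))"
```

```text
(array([-17.8,  -2.4, 193.5]), array([ 0.001, -0.   ,  0.068]))
```

```bash
python3 -m pendant '[{"delta_pos":[-18,-2.5,40],"rotation":[0,0,0.07]},{"delta_pos":[-18,-2.5,90],"rotation":[0,0,0.07]},{"delta_pos":[-18,-2.5,125],"rotation":[0,0,0.07]},{"delta_pos":[-18,-2.5,150],"rotation":[0,0,0.07]},{"delta_pos":[-18,-2.5,170],"rotation":[0,0,0.07]},{"delta_pos":[-18,-2.5,183],"rotation":[0,0,0.07]},{"delta_pos":[-18,-2.5,193],"rotation":[0,0,0.07]},{"delta_pos":[-18,-2.5,193],"rotation":[0,0,0.07]}]' 0;  python3 -m pendant '[{"delta_pos":[0,0,0],"rotation":[0,0,0]},{"delta_pos":[0,0,0],"rotation":[0,0,0]},{"delta_pos":[0,0,0],"rotation":[0,0,0]},{"delta_pos":[0,0,0],"rotation":[0,0,0]}]' 0.25 25
python3 - <<'E'
from h import *;from cell import sense,read_camera
c=read_camera("wrist");pickle.dump(c,open("w2.pkl","wb"));cv2.imwrite("pics/w2.png",c["image"][100:380,:,::-1])
E
```

```text
clock: 4.58
ee_pos: [0.482, 0.3217, -0.0027]
orientation: [2.269, -2.171, -0.002]
force: [-0.0, 0.5, 0.5]
width: 1.001
clock: 5.08
ee_pos: [0.4825, 0.322, -0.002]
orientation: [2.269, -2.172, -0.001]
force: [-0.1, 0.1, 5.7]
width: 0.817
```

View pics/w2.png

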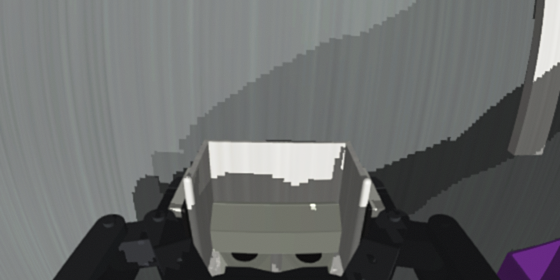

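Jaws closed at about 69.5 mm on the spout, with both fingers outside the walls. Now I'll draw it out.

```bash
python3 -m pendant '[{"delta_pos":[4,0,0],"rotation":[0,0,0]},{"delta_pos":[12,0,0],"rotation":[0,0,0]},{"delta_pos":[24,0,0],"rotation":[0,0,0]},{"delta_pos":[40,0,0],"rotation":[0,0,0]},{"delta_pos":[57,0,0],"rotation":[0,0,0]},{"delta_pos":[74,0,0],"rotation":[0,0,0]},{"delta_pos":[88,0,0],"rotation":[0,0,0]},{"delta_pos":[96,0,0],"rotation":[0,0,0]}]' 0.25 40 && python3 -m pendant '[{"delta_pos":[8,0,0],"rotation":[0,0,0]},{"delta_pos":[20,0,0],"rotation":[0,0,0]},{"delta_pos":[36,0,0],"rotation":[0,0,0]},{"delta_pos":[54,0,0],"rotation":[0,0,0]},{"delta_pos":[72,0,0],"rotation":[0,0,0]},{"delta_pos":[90,0,0],"rotation":[0,0,0]},{"delta_pos":[104,0,0],"rotation":[0,0,0]},{"delta_pos":[112,0,0],"rotation":[0,0,0]}]';python3 -m pendant '[{"delta_pos":[0,0,0],"rotation":[0,0,0]},{"delta_pos":[0,0,0],"rotation":[0,0,0]},{"delta_pos":[0,0,0],"rotation":[0,0,0]},{"delta_pos":[0,0,-20],"rotation":[0,0,0]},{"delta_pos":[0,0,-60],"rotation":[0,0,0]},{"delta_pos":[0,0,-110],"rotation":[0,0,0]},{"delta_pos":[0,0,-160],"rotation":[0,0,0]},{"delta_pos":[0,0,-190],"rotation":[0,0,0]}]' 0
python3 - <<'E'
from h import *;from cell import sense,read_camera
c=read_camera("wrist");pickle.dump(c,open("w3.pkl","wb"));cv2.imwrite("pics/w3.png",cv2.resize(c["image"][:,:,::-1],(800,600)))
E
```

```text
clock: 6.12
ee_pos: [0.4868, 0.225, -0.0019]
orientation: [2.269, -2.173, -0.001]
force: [-0.7, 3.5, 3.7]
width: 0.816
clock: 7.12
ee_pos: [0.4917, 0.1121, -0.0019]
orientation: [2.268, -2.174, -0.001]
force: [0.1, 4.3, 5.8]
width: 0.815
clock: 8.12
ee_pos: [0.4923, 0.1124, 0.1906]
orientation: [-2.267, 2.172, -0.001]
force: [0.1, 0.7, -0.5]
width: 0.999
```

View pics/w3.png

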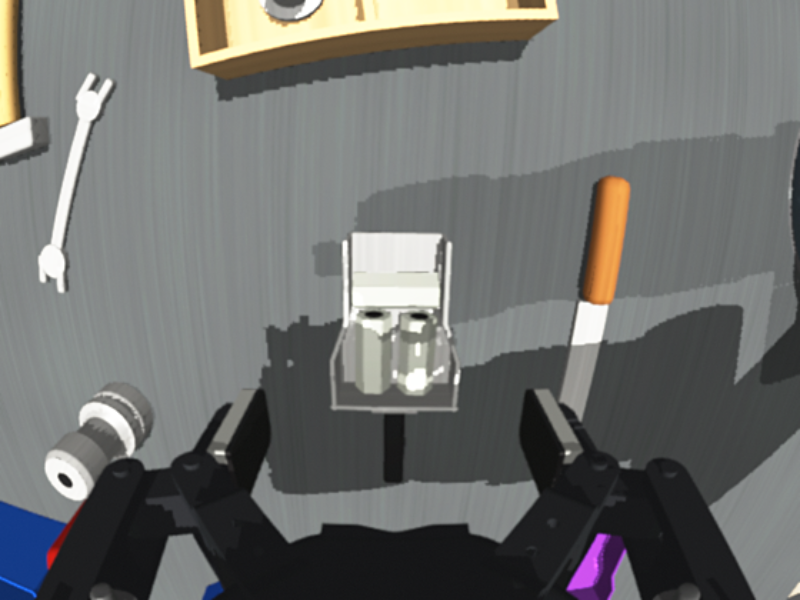

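The pan stands clear with its blanks still in place. The mouth is at (352,233)–(441,235), the rear wall top at (332,408)–(457,410) and the handle runs (394,414)–(394,482).

Run:
```python
from h import *
np.set_printoptions(precision=4,suppress=True)
c=pickle.load(open("w3.pkl","rb"))
f=lambda u,v,z:onz(fray(c,u*.7,v*.7),z)[:2]
L,R=f(352,233,.0),f(441,235,.0);A,B=f(332,409,.038),f(457,410,.038);m=(L+R)/2;r=(A+B)/2
print(m,r,f(394,414,.038),f(394,482,.038),np.degrees(np.arctan2(*(r-m)[::-1])),np.linalg.norm(r-m))
a=(r-m)/np.linalg.norm(r-m);g=m+a*(62.5+97)/1000;print("grip",g,"handle-line",f(394,450,.038))
print(plan((*g,.012),-a),plan((*g,.19),-a))
```

```text
[0.4918 0.0909] [0.4876 0.2155] [0.4879 0.219 ] [0.4849 0.2872] 91.89431105828092 0.12466083090273593
grip [0.4865 0.2503] handle-line [0.4864 0.2532]
(array([-137.5,    2.2,  181.7]), array([-0.006,  0.002,  0.01 ])) (array([-137.8,    1.2,    3.7]), array([-0.006,  0.002,  0.01 ]))
```

```bash
python3 -m pendant '[{"delta_pos":[-40,1,0],"rotation":[0,0,0]},{"delta_pos":[-90,1,0],"rotation":[0,0,0.01]},{"delta_pos":[-125,1,20],"rotation":[-0.006,0.002,0.01]},{"delta_pos":[-137,1.5,60],"rotation":[-0.006,0.002,0.01]},{"delta_pos":[-137.5,2,110],"rotation":[-0.006,0.002,0.01]},{"delta_pos":[-137.5,2,155],"rotation":[-0.006,0.002,0.01]},{"delta_pos":[-137.5,2,178],"rotation":[-0.006,0.002,0.01]},{"delta_pos":[-137.5,2,188],"rotation":[-0.006,0.002,0.01]}]' 0;  python3 -m pendant '[{"delta_pos":[0,0,0],"rotation":[0,0,0]},{"delta_pos":[0,0,0],"rotation":[0,0,0]},{"delta_pos":[0,0,0],"rotation":[0,0,0]},{"delta_pos":[0,0,0],"rotation":[0,0,0]},{"delta_pos":[0,0,0],"rotation":[0,0,0]},{"delta_pos":[0,0,0],"rotation":[0,0,0]},{"delta_pos":[0,0,0],"rotation":[0,0,0]},{"delta_pos":[0,0,0],"rotation":[0,0,0]}]' 0.95 40; python3 -m pendant '[{"delta_pos":[0,0,0],"rotation":[0,0,0]},{"delta_pos":[0,0,0],"rotation":[0,0,0]},{"delta_pos":[0,0,0],"rotation":[0,0,0]},{"delta_pos":[0,0,0],"rotation":[0,0,0]}]' 0.95 120
```

```text
clock: 9.18
ee_pos: [0.4856, 0.25, 0.0041]
orientation: [2.256, -2.182, -0.001]
force: [-0.8, -0.5, -0.1]
width: 1.003
clock: 10.18
ee_pos: [0.4862, 0.2503, 0.0049]
orientation: [2.257, -2.183, 0.0]
force: [-0.4, 0.1, 5.8]
width: 0.18
clock: 10.68
ee_pos: [0.4863, 0.2503, 0.0051]
orientation: [2.257, -2.183, 0.0]
force: [-0.8, -0.5, 5.5]
width: 0.169
```

```bash
python3 -m pendant '[{"delta_pos":[0,0,-2],"rotation":[0,0.02,0]},{"delta_pos":[0,0,-8],"rotation":[0,0.05,0]},{"delta_pos":[0,0,-20],"rotation":[0,0.08,0]},{"delta_pos":[0,0,-38],"rotation":[0,0.08,0]},{"delta_pos":[0,0,-60],"rotation":[0,0.08,0]},{"delta_pos":[0,0,-82],"rotation":[0,0.08,0]},{"delta_pos":[0,0,-100],"rotation":[0,0.08,0]},{"delta_pos":[0,0,-110],"rotation":[0,0.08,0]}]'
python3 - <<'E'
from h import *;from cell import sense,read_camera
c=read_camera("wrist");e=read_camera("scene");pickle.dump((c,e),open("w4.pkl","wb"))
print(proj(e,np.array([.49,.15,.12])))
a=cv2.resize(c["image"][100:,150:410,::-1],(400,492));b=crop(e["image"],270,110,133,164,3)
cv2.imwrite("pics/w4.png",np.hstack([a[:492],b[:492]]))
E
```

```text
clock: 11.68
ee_pos: [0.4865, 0.2508, 0.1159]
orientation: [2.217, -2.143, 0.09]
force: [-0.6, 1.0, -5.1]
width: 0.17
[281.49232454 187.58200096]
```

View pics/w4.png

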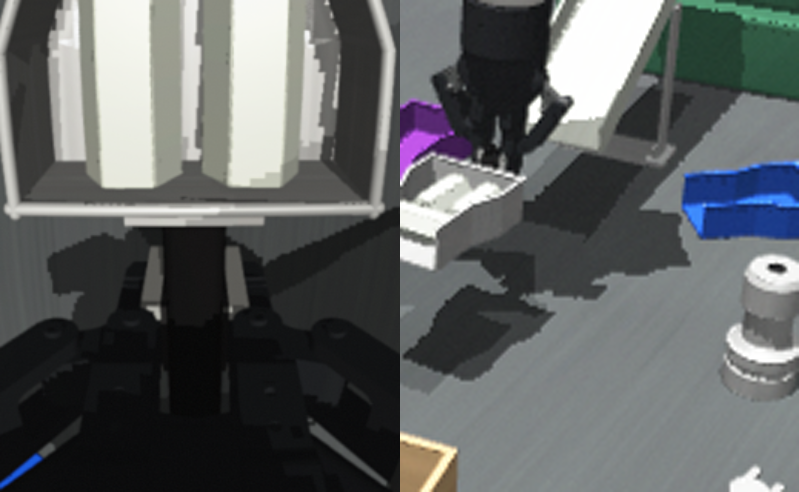

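```bash
cat >> h.py <<'E'
def tilted(heading,t):
    """tool x along heading (pan spout), spout raised by t rad"""
    x=np.array([*heading,0.]);x/=np.linalg.norm(x);z=np.array([0,0,-1.])
    return np.c_[x,np.cross(z,x),z]@Ro.from_euler('y',t).as_matrix()
E
python3 - <<'E'
from h import *
print(plan((.5575,-.006,.15),Rt=tilted((.179,-.984),.08)))
E
```

```text
(array([261. , -62.1, -13.1]), array([ 0.012, -0.001, -0.146]))
```

```bash
python3 -m pendant '[{"delta_pos":[4,-1,-4],"rotation":[0,0,-0.01]},{"delta_pos":[12,-3,-8],"rotation":[0,0,-0.02]},{"delta_pos":[26,-6,-12],"rotation":[0,0,-0.03]},{"delta_pos":[45,-11,-14],"rotation":[0,0,-0.04]},{"delta_pos":[68,-16,-15],"rotation":[0,0,-0.05]},{"delta_pos":[92,-22,-15],"rotation":[0,0,-0.06]},{"delta_pos":[112,-27,-15],"rotation":[0,0,-0.07]},{"delta_pos":[126,-30,-15],"rotation":[0,0,-0.08]}]'
python3 - <<'E'
from h import *
print(plan((.5575,-.006,.15),Rt=tilted((.179,-.984),.08)))
E
```

```text
clock: 12.78
ee_pos: [0.5211, 0.1259, 0.1412]
orientation: [2.299, -2.053, 0.086]
force: [0.4, 0.1, -5.2]
width: 0.165
(array([135.4, -21.3,   2. ]), array([ 0.012, -0.001, -0.067]))
```

```bash
python3 -m pendant '[{"delta_pos":[5,-1,0],"rotation":[0,0,-0.01]},{"delta_pos":[15,-3,0],"rotation":[0,0,-0.02]},{"delta_pos":[32,-5,0],"rotation":[0.006,0,-0.03]},{"delta_pos":[54,-9,0],"rotation":[0.006,0,-0.04]},{"delta_pos":[78,-13,1],"rotation":[0.012,0,-0.05]},{"delta_pos":[102,-17,1],"rotation":[0.012,0,-0.06]},{"delta_pos":[122,-20,1],"rotation":[0.012,0,-0.065]},{"delta_pos":[135,-21,2],"rotation":[0.012,0,-0.067]}]'
python3 - <<'E'
from h import *;from cell import sense,read_camera
np.set_printoptions(precision=4,suppress=True)
c=read_camera("wrist");e=read_camera("scene");s=sense();pickle.dump((c,e,s),open("w5.pkl","wb"))
print(s["ee_pos"],s["qpos"])
R=Ro.from_rotvec(s["orientation"]).as_matrix()
im=np.ascontiguousarray(c["image"][:,:,::-1]);im=cv2.resize(im,(800,600))
for sag,col in ((0,(0,0,255)),(6,(255,0,0)),(-6,(0,255,0))):
    t=-np.radians(sag)
    for X in ((159.5,32.5,2.5),(159.5,-32.5,2.5),(159.5,-35,-33),(159.5,35,-33),(34.5,46,-33),(34.5,-46,-33)):
        p=Ro.from_euler('y',t).apply(np.array([X[0],X[1],X[2]+20])/1000)-[0,0,.02]
        u=fproj(c,s["ee_pos"]+R@p)/.7;cv2.circle(im,(int(u[0]),int(u[1])),3,col,-1)
cv2.imwrite("pics/w5.png",im)
E
```

```text
clock: 13.78
ee_pos: [0.5574, -0.0064, 0.1499]
orientation: [2.372, -1.978, 0.096]
force: [0.9, -0.2, -4.6]
width: 0.168
[ 0.5572 -0.0065  0.1498] [ 0.0323  0.3225 -0.1107  1.126  -0.0798 -1.7185]
```

View pics/w5.png

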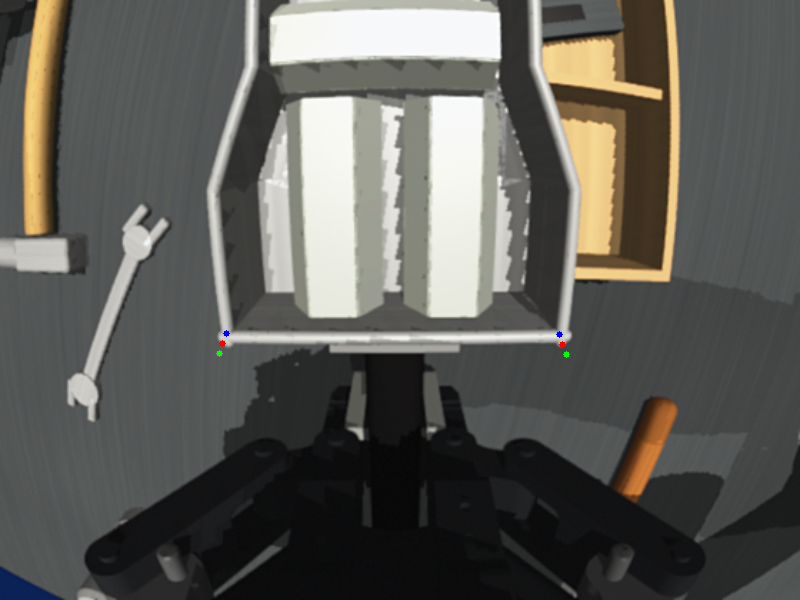

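```bash
cat >> h.py <<'E'
def seq(lips,ts,h=(.179,-.984)):
    for L,t in zip(lips,ts):
        Rt=tilted(h,-np.radians(t));p=np.array(L)-Rt@np.array([.1595,0,.0025]);a,b=plan(p,Rt=Rt);print(t,a.tolist(),b.tolist(),np.round(p,3))
E
python3 - <<'E'
from h import *
ts=[-3,-1,2,5,7,9,10,10];zs=[.155,.145,.13,.115,.1,.09,.083,.08]
seq([(.586,-.163,z) for z in zs],ts)
E
```

```text
-3 [-0.3, -0.3, 0.6] [0.0, -0.028, -0.0] [ 0.557 -0.006  0.149]
-1 [-0.8, -0.3, 5.0] [0.0, -0.063, -0.0] [ 0.557 -0.006  0.145]
2 [-1.1, -0.3, 11.7] [0.0, -0.116, -0.0] [ 0.557 -0.006  0.138]
5 [-1.0, -0.3, 18.4] [0.0, -0.168, -0.0] [ 0.558 -0.007  0.131]
7 [-1.1, -0.3, 27.9] [0.0, -0.203, -0.0] [ 0.558 -0.008  0.122]
9 [-0.6, -0.3, 32.4] [0.0, -0.238, -0.0] [ 0.558 -0.008  0.117]
10 [-0.5, -0.3, 36.7] [0.0, -0.255, -0.0] [ 0.558 -0.009  0.113]
10 [-0.7, -0.3, 39.7] [0.0, -0.255, -0.0] [ 0.558 -0.009  0.11 ]
```

```bash
python3 -m pendant '[{"delta_pos":[0,0,1],"rotation":[0,-0.03,0]},{"delta_pos":[-1,0,5],"rotation":[0,-0.063,0]},{"delta_pos":[-1,0,12],"rotation":[0,-0.116,0]},{"delta_pos":[-1,0,19],"rotation":[0,-0.168,0]},{"delta_pos":[-1,0,27],"rotation":[0,-0.203,0]},{"delta_pos":[-0.5,0,33],"rotation":[0,-0.238,0]},{"delta_pos":[-0.5,0,37],"rotation":[0,-0.255,0]},{"delta_pos":[-0.5,0,39],"rotation":[0,-0.255,0]}]'
python3 - <<'E'
from h import *;from cell import read_camera
e=read_camera("side");s=read_camera("scene");a=crop(e["image"],240,80,160,150,2.5);b=crop(s["image"],130,180,160,150,2.5)
cv2.imwrite("pics/p1.png",np.hstack([a,b]))
seq([(.586,-.163,.078)]*8,[12,14.5,17,19.5,22,25,28,31])
E
```

```text
clock: 14.88
ee_pos: [0.5576, -0.0093, 0.1104]
orientation: [-2.321, 1.938, 0.204]
force: [-0.2, -0.1, -4.3]
width: 0.175
12 [0.6, -0.4, -3.0] [0.0, -0.035, -0.0] [ 0.558 -0.01   0.114]
14.5 [1.1, -0.4, -10.0] [0.0, -0.079, -0.0] [ 0.558 -0.012  0.12 ]
17 [1.9, -0.4, -16.9] [0.0, -0.123, -0.0] [ 0.559 -0.014  0.127]
19.5 [3.0, -0.4, -23.8] [0.0, -0.166, -0.0] [ 0.559 -0.016  0.134]
22 [4.4, -0.4, -30.6] [0.0, -0.21, -0.0] [ 0.56  -0.018  0.14 ]
25 [6.5, -0.4, -38.7] [0.0, -0.262, -0.0] [ 0.56  -0.022  0.148]
28 [9.0, -0.4, -46.6] [0.0, -0.315, -0.0] [ 0.561 -0.026  0.155]
31 [11.9, -0.4, -54.5] [0.0, -0.367, -0.001] [ 0.562 -0.03   0.162]
```

View pics/p1.png

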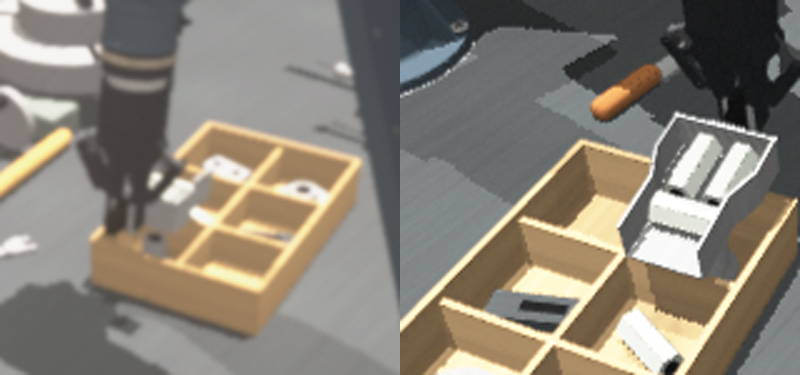

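The scene crop shows the lip at (630,257)–(703,275), near the divider in front of the hexmate compartment. I'll compare it with the prediction.

Run:
```python
from h import *;from cell import sense
np.set_printoptions(precision=4,suppress=True)
s=pickle.load(open("cams0.pkl","rb"))["scene"];st=sense();R=Ro.from_rotvec(st["orientation"]).as_matrix()
for y in (35,-35): 
    X=st["ee_pos"]+R@np.array([.1595,y/1000,.005]);print(X,proj(s,X))
for uv in ((222,282.8),(251.2,290)): print([onz(ray(s,*uv),z)[:2] for z in (.065,.07,.08)])
T=np.array([.539,-.202,0]);a=np.radians(10.3);M=np.array([[np.cos(a),-np.sin(a),0],[np.sin(a),np.cos(a),0],[0,0,1]])
for y in (47,53): print([proj(s,T+M@np.array([x/1000,y/1000,.064])) for x in (3,104)])
```

```text
[ 0.551  -0.169   0.0782] [219.3847 282.0216]
[ 0.6199 -0.1565  0.0781] [251.1145 291.8152]
[array([ 0.5468, -0.1575]), array([ 0.5506, -0.1614]), array([ 0.5582, -0.1693])]
[array([ 0.6085, -0.1417]), array([ 0.6118, -0.1458]), array([ 0.6183, -0.1539])]
[array([217.7222, 280.0648]), array([262.6003, 293.8324])]
[array([219.1924, 278.2218]), array([263.882 , 291.8394])]
```

```bash
python3 -m pendant '[{"delta_pos":[0.5,0,-3],"rotation":[0,-0.035,0]},{"delta_pos":[1,0,-10],"rotation":[0,-0.079,0]},{"delta_pos":[2,0,-17],"rotation":[0,-0.123,0]},{"delta_pos":[3,0,-24],"rotation":[0,-0.166,0]},{"delta_pos":[4.5,0,-30.5],"rotation":[0,-0.21,0]},{"delta_pos":[6.5,0,-38.5],"rotation":[0,-0.262,0]},{"delta_pos":[9,0,-46.5],"rotation":[0,-0.315,0]},{"delta_pos":[12,0,-54.5],"rotation":[0,-0.367,0]}]'
python3 - <<'E'
from h import *;from cell import read_camera
e=read_camera("wrist");s=read_camera("scene");a=cv2.resize(e["image"][:,:,::-1],(500,375));b=crop(s["image"],155,180,120,150,2.5)
cv2.imwrite("pics/p2.png",np.hstack([a,b]))
seq([(.586,-.163,.078)]*8,[34,37,40,43,46,49,52,52])
E
```

```text
clock: 15.98
ee_pos: [0.562, -0.0304, 0.1634]
orientation: [-2.099, 1.752, 0.583]
force: [-0.4, -0.0, -2.7]
width: 0.164
34 [-0.8, 0.2, -7.2] [-0.002, -0.052, -0.001] [ 0.563 -0.034  0.169]
37 [-0.1, 0.2, -15.5] [-0.002, -0.104, -0.001] [ 0.563 -0.039  0.176]
40 [1.2, 0.2, -23.7] [-0.002, -0.156, -0.001] [ 0.564 -0.044  0.182]
43 [2.8, 0.2, -31.9] [-0.002, -0.209, -0.001] [ 0.565 -0.05   0.189]
46 [4.9, 0.2, -40.0] [-0.002, -0.261, -0.001] [ 0.566 -0.056  0.194]
49 [7.4, 0.2, -48.0] [-0.002, -0.314, -0.001] [ 0.568 -0.062  0.2  ]
52 [10.3, 0.1, -55.8] [-0.002, -0.366, -0.001] [ 0.569 -0.068  0.205]
52 [10.3, 0.1, -55.8] [-0.002, -0.366, -0.001] [ 0.569 -0.068  0.205]
```

View pics/p2.png

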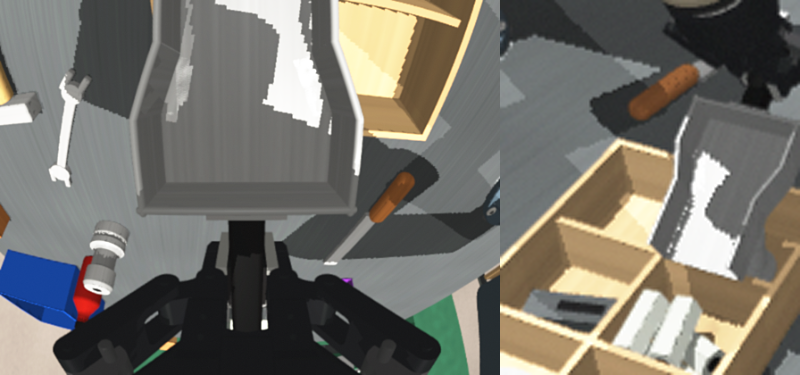

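All three blanks have left the pan. Next I'll raise and level it, then return it to the bench.

Run:
```python
from h import *
zs=[.085,.1,.115,.125,.13,.13,.13,.13];ys=[-.163,-.158,-.145,-.125,-.1,-.07,-.045,-.03]
seq([(.586+(-.163-y)*.18,y,z) for y,z in zip(ys,zs)],[30,27,22,17,12,7,3,0])
```

```text
30 [-4.8, 0.2, -2.0] [-0.002, 0.018, -0.001] [ 0.562 -0.028  0.167]
27 [-16.7, 0.2, -3.9] [-0.002, 0.07, -0.001] [ 0.56  -0.019  0.175]
22 [-34.3, 0.3, 3.9] [-0.002, 0.158, -0.001] [ 0.556 -0.     0.177]
17 [-54.3, 0.3, 19.5] [-0.001, 0.245, -0.001] [0.552 0.024 0.174]
12 [-74.9, 0.3, 41.7] [-0.001, 0.332, -0.001] [0.547 0.053 0.166]
7 [-96.1, 0.3, 70.4] [-0.001, 0.419, -0.002] [0.541 0.085 0.152]
3 [-113.2, 0.3, 93.6] [-0.001, 0.489, -0.002] [0.536 0.112 0.141]
0 [-122.2, 0.3, 108.8] [-0.001, 0.542, -0.002] [0.534 0.127 0.132]
```

```bash
python3 -m pendant '[{"delta_pos":[-5,0,-2],"rotation":[0,0.018,0]},{"delta_pos":[-17,0,-4],"rotation":[0,0.07,0]},{"delta_pos":[-34,0,4],"rotation":[0,0.158,0]},{"delta_pos":[-54,0,19.5],"rotation":[0,0.245,0]},{"delta_pos":[-75,0,42],"rotation":[0,0.332,0]},{"delta_pos":[-96,0,70],"rotation":[0,0.419,0]},{"delta_pos":[-113,0,94],"rotation":[0,0.489,0]},{"delta_pos":[-122,0,109],"rotation":[0,0.542,0]}]'
python3 - <<'E'
from h import *
from cell import read_camera
print(plan((.49,.24,.05),Rt=tilted((.15,-.989),.0)))
s=read_camera("scene");b=crop(s["image"],100,225,200,175,4);cv2.imwrite("pics/t1.png",b[:600,:800])
E
```

```text
clock: 17.08
ee_pos: [0.533, 0.1293, 0.133]
orientation: [-2.411, 2.012, -0.006]
force: [0.3, -0.7, -3.2]
width: 0.172
(array([-116.8,   22.8,   82.6]), array([-0.003, -0.002,  0.03 ]))
```

View pics/t1.png

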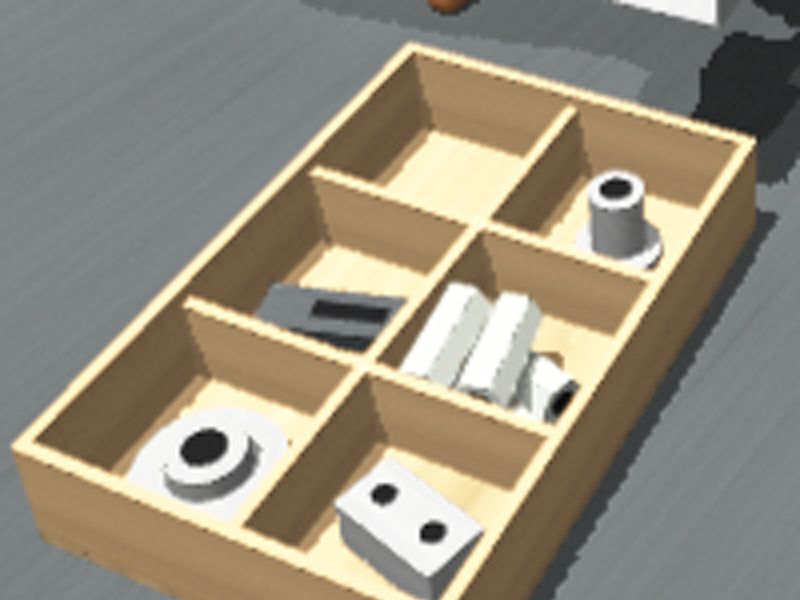

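Two blanks lie on top in the hexmate compartment, with a bored end showing at (560,395). The fourth is probably under them, which I'll check later. Now to put the pan down.

```bash
python3 -m pendant '[{"delta_pos":[-8,2,5],"rotation":[0,0,0]},{"delta_pos":[-25,5,15],"rotation":[0,0,0]},{"delta_pos":[-50,10,30],"rotation":[0,0,0.01]},{"delta_pos":[-78,15,50],"rotation":[0,0,0.02]},{"delta_pos":[-102,20,70],"rotation":[0,0,0.03]},{"delta_pos":[-117,23,88],"rotation":[0,0,0.03]},{"delta_pos":[-117,23,103],"rotation":[0,0,0.03]},{"delta_pos":[-117,23,112],"rotation":[0,0,0.03]}]'
python3 - <<'E'
from h import *
from cell import sense
print(plan((.49,.24,.0055),Rt=tilted((.15,-.989),.0)),sense()["force"])
E
```

```text
clock: 18.12
ee_pos: [0.4887, 0.2409, 0.0186]
orientation: [2.382, -2.047, 0.006]
force: [0.0, 0.2, -3.1]
width: 0.168
(array([ 1. , -1.1, 13.2]), array([-0.001, -0.004,  0.   ])) [ 0.04890573  0.23060541 -3.10870386]
```

```bash
python3 -m pendant '[{"delta_pos":[0,0,3],"rotation":[0,0,0]},{"delta_pos":[0,0,6],"rotation":[0,0,0]},{"delta_pos":[0,0,8.5],"rotation":[0,0,0]},{"delta_pos":[0,0,10.5],"rotation":[0,0,0]},{"delta_pos":[0,0,11.5],"rotation":[0,0,0]},{"delta_pos":[0,0,12.3],"rotation":[0,0,0]},{"delta_pos":[0,0,13],"rotation":[0,0,0]},{"delta_pos":[0,0,13],"rotation":[0,0,0]}]'; python3 -m pendant '[{"delta_pos":[0,0,0],"rotation":[0,0,0]},{"delta_pos":[0,0,0],"rotation":[0,0,0]}]' - 20
```

```text
clock: 19.12
ee_pos: [0.4887, 0.2409, 0.0056]
orientation: [2.382, -2.047, 0.006]
force: [0.3, -0.2, -2.7]
width: 0.17
clock: 19.38
ee_pos: [0.4888, 0.2409, 0.0057]
orientation: [2.382, -2.047, 0.006]
force: [0.2, -0.1, -2.5]
width: 0.169
```

```bash
python3 -m pendant '[{"delta_pos":[0,0,0.5],"rotation":[0,0,0]},{"delta_pos":[0,0,1],"rotation":[0,0,0]},{"delta_pos":[0,0,1.5],"rotation":[0,0,0]},{"delta_pos":[0,0,1.5],"rotation":[0,0,0]}]'
```

```text
clock: 19.88
ee_pos: [0.4889, 0.2411, 0.0049]
orientation: [2.382, -2.047, 0.006]
force: [-2.5, -0.2, 7.7]
width: 0.171
```

Touching now. I'll open, lift away and look.

```bash
python3 -m pendant '[{"delta_pos":[0,0,0],"rotation":[0,0,0]},{"delta_pos":[0,0,0],"rotation":[0,0,0]},{"delta_pos":[0,0,0],"rotation":[0,0,0]},{"delta_pos":[0,0,0],"rotation":[0,0,0]},{"delta_pos":[0,0,-15],"rotation":[0,0,0]},{"delta_pos":[0,0,-60],"rotation":[0,0,0]},{"delta_pos":[0,0,-120],"rotation":[0,0,0]},{"delta_pos":[0,0,-180],"rotation":[0,0,0]}]' 0 20;python3 -m pendant '[{"delta_pos":[50,0,-30],"rotation":[0,0,0]},{"delta_pos":[105,0,-60],"rotation":[0,0,0]},{"delta_pos":[160,0,-80],"rotation":[0,0,0]},{"delta_pos":[215,0,-90],"rotation":[0,0,0]},{"delta_pos":[270,0,-90],"rotation":[0,0,0]},{"delta_pos":[310,0,-90],"rotation":[0,0,0]},{"delta_pos":[310,0,-90],"rotation":[0,0,0]}]'
python3 - <<'E'
from h import *
from cell import read_camera
s=read_camera("scene");w=read_camera("wrist");e=read_camera("side")
a=cv2.resize(w["image"][:,:,::-1],(800,600));cv2.imwrite("pics/f1.png",a)
b=crop(s["image"],100,110,290,270,2.0);d=cv2.resize(e["image"][:,:,::-1],(0,0),fx=1,fy=1)[60:340,150:370]
cv2.imwrite("pics/f2.png",np.hstack([b[:540],cv2.resize(d,(220,540))]))
E
```

```text
clock: 20.88
ee_pos: [0.4881, 0.2414, 0.1878]
orientation: [-2.383, 2.047, -0.007]
force: [0.9, 0.7, -0.6]
width: 1.002
clock: 21.75
ee_pos: [0.5344, -0.0673, 0.2796]
orientation: [-2.379, 2.052, -0.008]
force: [0.6, -0.0, -0.7]
width: 0.998
```

View pics/f1.png

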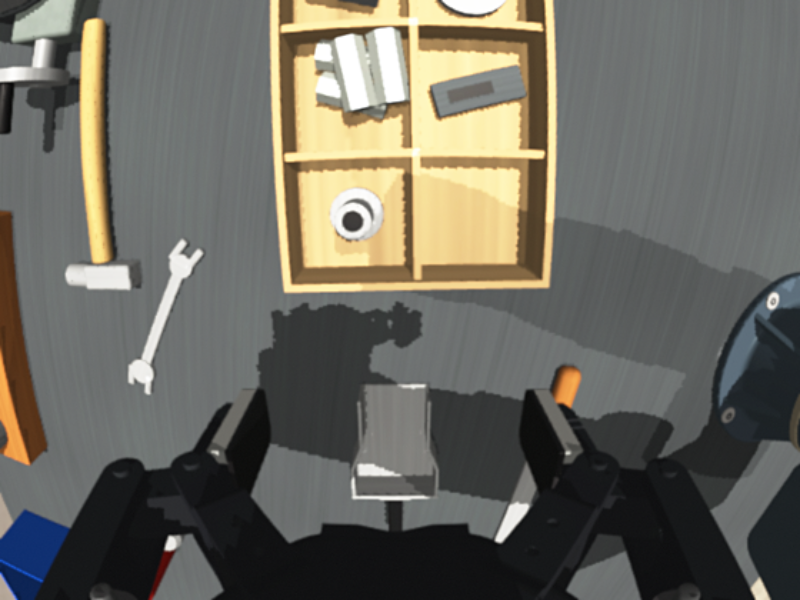

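The wrist view shows all four hex pieces in the compartment: two on top at (350,70) and (387,62), and two ends below at (325,52) and (327,90). The empty pan stands at (395,440) and everything else looks untouched.

```bash
python3 -c "
from cell import job_done,sense
print(sense()['clock']);print(job_done())"
```

```text
21.9
the job is handed in; nothing more can be done
None
```

The job is done and handed in at 21.9 s of the 72 s allowed. I drew the pan out about 210 mm by its spout and let go of it there. I then took it by the handle, tipped all three blanks into the hexmate's compartment, stood the empty pan back on the bench and released it.

**Last checks:**
- **Blanks:** the final wrist picture shows four hex pieces in that compartment, two lying on the other two. They sit stacked rather than flat.
- **Pan:** it is empty and standing free. I judged it flat from the contact force and this one view from above.
- **Other parts and tools:** those in view look undisturbed, and the gripper is open and clear.
- **Failed check:** a last scene/side picture could not be viewed because the 12-picture limit was reached, so the final state rests on the wrist view alone.

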